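Let two dowels out of the lever dispenser

TASK

Let the thickest dowel, and after it the thinnest one, out of the bench dispenser: press down the paddle of that dowel's lane so that the gate at the other end lifts, wait until the dowel has rolled down to the lip, and let the lever spring back so the gate shuts before you press the next. The middle-sized dowel must stay behind its gate. Do not touch or pick up any dowel, and leave the other things on the bench where they are.

Things in the scene. Friction and masses are not known exactly. Their poses are not given: they have to be found in the camera images.
- dispenser: Fixed plywood dowel dispenser, base 270 (x) x 226 (y) x 12 mm, under 135 mm tall. Three lanes at y = +70, 0, -70 mm (6 mm dividers), floor sloping 12 degrees down towards -x. Each has a store (x -38 to +31 mm), a lifting gate at x = -40 mm and an empty pocket from the gate to a lip at x = -120 mm. Black paddles are on the +x side. Origin: centre of underside; z up.
- lever_a (a joint): Rocking lever of the lane at y = +70 mm, rad: 0 = gate shut (rest), 0.42 = paddle on its stop, gate lifted about 38 mm. Pivot rod along dispenser y at x = 45, z = 84 mm; gate 85 mm from it towards -x, paddle 75 mm towards +x. About 1.7 N on the paddle starts it, 4.5 N holds it down; let go, a spring shuts the gate.
- paddle_a (a point): Centre of the top face of the black finger paddle (36 x 36 mm) of lever_a, lane y = +70 mm. At rest 91 mm above the bench, fully pressed about 60 mm (30 mm travel). z: face normal, up at rest; x: along the lever, away from the gate. Gap between neighbouring paddles 34 mm.
- lever_b (a joint): Rocking lever of the lane at y = 0 mm, rad: 0 = gate shut (rest), 0.42 = paddle on its stop, gate lifted about 38 mm. Pivot rod along dispenser y at x = 45, z = 84 mm; gate 85 mm from it towards -x, paddle 75 mm towards +x. About 1.7 N on the paddle starts it, 4.5 N holds it down; let go, a spring shuts the gate.
- paddle_b (a point): Centre of the top face of the black finger paddle (36 x 36 mm) of lever_b, lane y = 0 mm. At rest 91 mm above the bench, fully pressed about 60 mm (30 mm travel). z: face normal, up at rest; x: along the lever, away from the gate. Gap between neighbouring paddles 34 mm.
- lever_c (a joint): Rocking lever of the lane at y = -70 mm, rad: 0 = gate shut (rest), 0.42 = paddle on its stop, gate lifted about 38 mm. Pivot rod along dispenser y at x = 45, z = 84 mm; gate 85 mm from it towards -x, paddle 75 mm towards +x. About 1.7 N on the paddle starts it, 4.5 N holds it down; let go, a spring shuts the gate.
- paddle_c (a point): Centre of the top face of the black finger paddle (36 x 36 mm) of lever_c, lane y = -70 mm. At rest 91 mm above the bench, fully pressed about 60 mm (30 mm travel). z: face normal, up at rest; x: along the lever, away from the gate. Gap between neighbouring paddles 34 mm.
- dowel_thick: Loose plain wooden dowel 28 mm in diameter, 50 mm long, lying across one of the three lanes and leaning on its gate at the start; which lane varies. Origin at its centre; y along its length. It rolls down to the lip by itself when its gate is lifted more than its diameter (in a second or two).
- dowel_middle: Loose plain wooden dowel 20 mm in diameter, 50 mm long, lying across one of the three lanes and leaning on its gate at the start; which lane varies. Origin at its centre; y along its length. It rolls down to the lip by itself when its gate is lifted more than its diameter (in a second or two).
- dowel_thin: Loose plain wooden dowel 12 mm in diameter, 50 mm long, lying across one of the three lanes and leaning on its gate at the start; which lane varies. Origin at its centre; y along its length. It rolls down to the lip by itself when its gate is lifted more than its diameter (in a second or two).
- pencil: Carpenter's pencil, 155 x 14 x 8 mm, loose on the bench; a bystander. Origin under its centre.
- block: Small dark wood offcut 44 x 50 x 30 mm, loose on the bench beside the dispenser; a bystander. Origin under its centre.
- plane_chisel: Chisel with a wooden handle, 28 x 260 x 27 mm, loose on the bench; a bystander. Origin under its centre.
- mug: White mug, 83 x 110 x 86 mm, standing loose on the bench; a bystander. Origin under its centre.

How it is judged:
By the outcome, as a careful person would: the job done as asked, in the order asked, and still so for the second after the job is handed in, with the robot touching nothing.
It also fails if it takes over 48 s, if anything falls off the work surface, if the arm or the gripper's body presses on something with over 40 N, if the wrist force passes 120 N, or if a joint passes its speed limit or range.

ROBOT

A 6-joint arm with a two-finger parallel gripper is mounted at the origin on a cart in front of the work surface, level with it; the furniture and walls round the work are solid. World frame = base frame: x ahead of the robot, y to its left, z up, the work surface at z = 0. Lengths are in mm, angles in rad, forces in N, time in s.
With the tool pointing down it reaches from about 275 to 825 mm from the base axis. Payload 4.9 kg.
Tool frame: the origin (TCP) lies at the very end of the fingers, on their centre line; the grasp point (between the pads) lies 19 mm behind it; z points along the fingers, y is the line along which they close (so a half turn about z gives the same grasp; the last joint's range is limited). The gripper opens to 85 mm and grips with 20 to 120 N. Pads are 22 mm wide; open, the fingers measure 114 mm over their backs; the gripper's body (76 mm by 85 mm) begins 54 mm behind the grasp point. The pads swing forward as they close: fully open they stand 13 mm farther back than shut.
Start: joints at [1.02, 0.326, -0.193, 1.052, 0, 1.437], TCP at [222.657, 502.934, 231.281] pointing down, gripper open.
Joint ranges: [-2.65, 2.65], [-0.97, 1.79], [-1.3, 1.35], [-1.93, 2.1], [-1.47, 1.37], [-3.14, 3.14]. Speed limits (rad/s): [2.57, 2.57, 3.14, 3.14, 3.14, 3.14].

INTERFACE

Orientations are given as [roll, pitch, yaw] about the fixed x, y, z axes, in that order (R = Rz(yaw) Ry(pitch) Rx(roll)).
In Python, from bench import bot, solve_ik, imaging gives the robot as it stands. Calls block until the motion is done:
- bot.move_ptp(position, orientation): joint-space move of the TCP to a pose.
- bot.movel(position, rot=None, max_speed=150, threshold=None): straight line of the TCP; rot=None keeps the orientation; max_speed is the mean speed in mm/s. With threshold (N) it stops when the force on the tool has changed by that much, and returns True; else False.
- bot.move_j(angles): joint-space move.
- bot.grip(opening, effort=None): opening from 0.0 (shut) to 1.0 (fully open); effort is the grip in N (None keeps the last); returns when the fingers have stopped.
- bot.dwell(seconds).
- solve_ik(position, orientation): joint angles nearest the present ones, or None.
- bot.get_state(): the state.
- imaging.capture(name): name is "scene" or "side" or "wrist"; returns the picture (420x560x3 uint8, blue, green, red); there is no depth.
- imaging.camera_model(name): a dict with "K" (3x3 intrinsics, pixels), "position" and "rotation" of the camera in the world. Camera axes: x right, y up, looking along -z (the intrinsics and any distortion apply to the point x, -y, -z); pixel columns grow to the right and rows downward; lengths in mm; the calibration is good to about 2 mm. The wrist camera is an equidistant fisheye: a pixel r from the principal point sees the ray r / f radians off the axis. A picture is of the moment at which its call begins: read the wrist's pose just before it. camera_model takes no time and is no camera call; for the wrist camera it gives the pose at the moment of the call.
A pose or a line that the arm cannot do raises bot.IKError and nothing moves.
- bot.sign_off(): hands the job in; it is judged then, once.
The state is a dict: "t": time; "qpos": joint angles; "joint_velocities": joint speeds; "effort": joint torques, N m; "tcp_pos": TCP position; "orientation": TCP orientation; "contact_force": force on the tool from outside, world axes, zero at the start; "wrist_torque": the same for the moment, N m; "opening": opening from 0.0 (shut) to 1.0 (fully open); "gripper_force": force on a finger pad.
Only numpy, scipy, OpenCV 4.12 (cv2) and the standard library are available. Lean on these libraries where they do the work, as an engineer would, in place of code of your own. Each camera call takes 0.05 s, during which the arm holds its last target. There are 200 camera calls.

## Working session

There is one attempt and no reset: what is moved stays moved. The work goes in short steps, each a Python script; the robot and the scene stay as the last script left them, time stands still between calls to the robot, and variables do not carry over. Pictures are saved under pics/ and viewed, at most 10 in all, crops included, and the job is handed in when it is done.

```bash
mkdir -p pics; python3 - <<'E'
from bench import bot, imaging
import cv2,numpy as np
for n in("scene","side"):
    cv2.imwrite(f"pics/{n}0.png",imaging.capture(n)); m=imaging.camera_model(n); print(n,{k:np.round(v,3).tolist() if not isinstance(v,str) else v for k,v in m.items()})
print(bot.get_state())
E
```

```text
scene {'K': [[460.329, 0.0, 280.932], [0.0, 460.329, 215.469], [0.0, 0.0, 1.0]], 'position': [71.457, -725.762, 1097.508], 'rotation': [0.713, 0.005, -0.554]}
side {'K': [[543.259, 0.0, 287.312], [0.0, 543.259, 217.182], [0.0, 0.0, 1.0]], 'position': [1089.638, 1313.868, 1256.79], 'rotation': [0.882, -0.012, 2.747]}
{'t': 0.1, 'qpos': array([ 1.01984862e+00,  3.26903679e-01, -1.93481336e-01,  1.05205956e+00,
       -1.73512986e-05,  1.43662473e+00]), 'joint_velocities': array([ 0.00160397, -0.00219817,  0.00247081, -0.0006949 , -0.00027218,
       -0.00048967]), 'effort': array([ 1.04653996e-04, -4.44239187e+01,  2.63038194e+01,  7.88820995e-03,
       -1.57959748e-04,  1.79207859e-06]), 'tcp_pos': array([222.33895594, 502.45743627, 230.56267756]), 'orientation': array([-3.13995690e+00, -2.03289104e-04,  2.72481639e+00]), 'contact_force': array([ 1.07412925, -0.13528642,  0.07807235]), 'wrist_torque': array([-0.01346862,  0.00317885, -0.03017919]), 'gripper_force': 0.0, 'opening': 0.9963931516083098}
```

View pics/scene0.png

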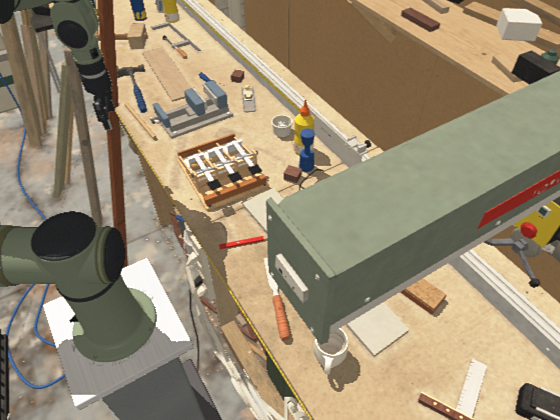

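View pics/side0.png

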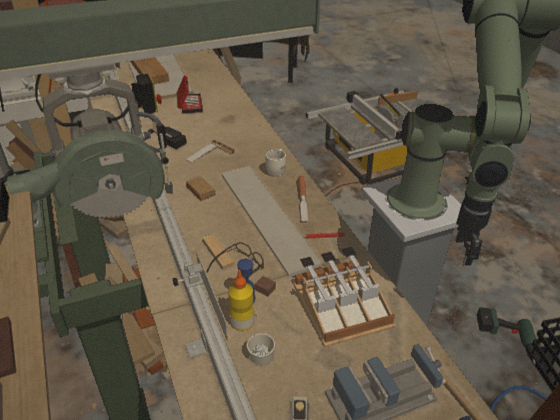

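The scene shows the dispenser near (222,168), with its black paddles on its lower-right side. In the side view it is near (345,300). A large saw beam hangs to the -y side. I'll enlarge both.

```bash
cat > h.py <<'E'
import numpy as np
from scipy.spatial.transform import Rotation as R
from bench import imaging
def proj(n,P):
    m=imaging.camera_model(n);r=R.from_euler('xyz',m['rotation'])
    p=r.inv().apply(np.atleast_2d(P)-np.array(m['position'])); K=np.array(m['K'])
    return np.c_[K[0,2]+K[0,0]*p[:,0]/-p[:,2],K[1,2]+K[1,1]*p[:,1]/p[:,2]]
def plane(n,uv,z):
    m=imaging.camera_model(n);r=R.from_euler('xyz',m['rotation']);K=np.array(m['K'])
    uv=np.atleast_2d(uv);d=np.c_[(uv[:,0]-K[0,2])/K[0,0],-(uv[:,1]-K[1,2])/K[1,1],-np.ones(len(uv))]
    d=r.apply(d);o=np.array(m['position']);return o+d*((z-o[2])/d[:,2])[:,None]
E
python3 - <<'E'
import cv2
from h import *
a=cv2.imread("pics/scene0.png")[125:215,165:285];b=cv2.imread("pics/side0.png")[235:350,280:400]
cv2.imwrite("pics/c1.png",cv2.resize(a,(800,600),interpolation=cv2.INTER_CUBIC))
cv2.imwrite("pics/c2.png",cv2.resize(b,(626,600),interpolation=cv2.INTER_CUBIC))
print(proj("scene",[0,0,0]),proj("side",[0,0,0]))
print(plane("scene",[222,175],40),plane("side",[345,305],40))
E
```

```text
[[114.68342265 322.34664197]] [[415.25950185 200.56866431]]
[[476.68227419 307.12856212  40.        ]] [[506.9851212  395.07977194  40.        ]]
```

View pics/c1.png

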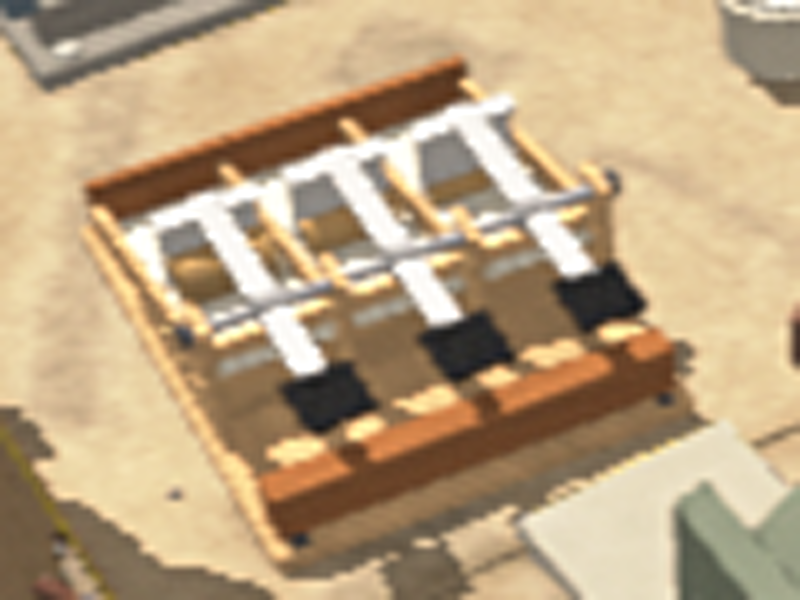

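View pics/c2.png

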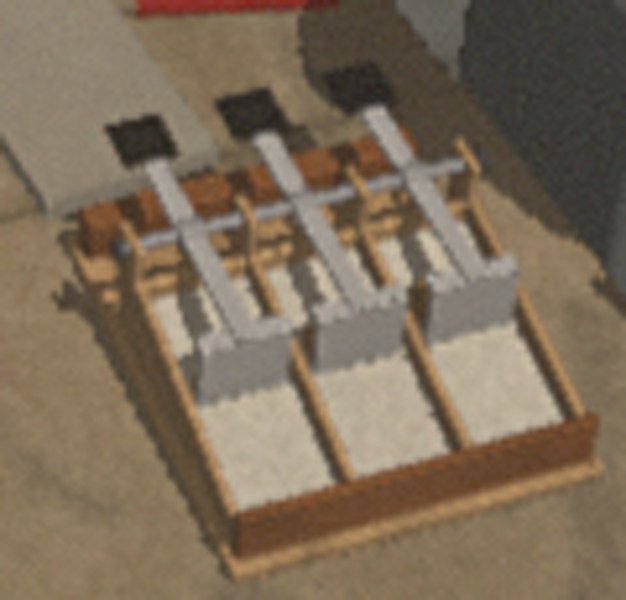

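Scene crop: the paddles are at about (328,395), (465,345) and (600,295). There are brown dowels behind the gates at (205,270), (330,230) and (455,190), with sizes not yet clear. I'll locate the paddles from both views, then take a close wrist look.

```bash
python3 - <<'E'
import cv2
from h import *
from bench import bot
def paddles(n,roi,z):
    x0,y0,x1,y1=roi; im=cv2.imread(f"pics/{n}0.png")[y0:y1,x0:x1]
    k,l,s,c=cv2.connectedComponentsWithStats((im.max(2)<50).astype(np.uint8))
    for i in range(1,k):
        if s[i,4]>15: print(n,s[i,4],np.round(c[i]+[x0,y0],1),np.round(plane(n,c[i]+[x0,y0],z))[0])
paddles("scene",(203,160,265,192),91);paddles("side",(298,243,358,270),91)
# frame from hand-read scene paddles
p=plane("scene",[[214.2,184.25],[234.75,176.75],[255,169.25]],91)[:,:2]
s=plane("side",[[280+141/5.217,235+140/5.217],[280+252/5.217,235+114/5.217],[280+360/5.217,235+87/5.217]],91)[:,:2]
print(p.round(),s.round(),np.linalg.norm(p[2]-p[0]))
ey=(p[2]-p[0]);ey/=np.linalg.norm(ey);ex=np.array([ey[1],-ey[0]])
o=p[1]-120*ex;print("origin",o,"ex",ex)
bot.grip(0.0)
yaw=np.arctan2(ex[1],ex[0])
t=o+40*ex
for dy in (np.pi/2,-np.pi/2):
  from bench import solve_ik
  q=solve_ik([*t,300],[np.pi,0,yaw+dy]);print(dy,q)
bot.move_ptp([*t,300],[np.pi,0,yaw+np.pi/2 if abs(solve_ik([*t,300],[np.pi,0,yaw+np.pi/2])[5])<abs(solve_ik([*t,300],[np.pi,0,yaw-np.pi/2])[5]) else yaw-np.pi/2])
m=imaging.camera_model("wrist");print(m);cv2.imwrite("pics/w1.png",imaging.capture("wrist"));print(bot.get_state()['t'])
E
```

```text
scene 64 [254.3 169.2] [556. 226.  91.]
scene 73 [234.7 176.7] [487. 230.  91.]
scene 73 [213.8 184.3] [417. 234.  91.]
side 51 [348.  251.2] [420. 239.  91.]
side 37 [327.4 256.2] [490. 235.  91.]
[[418. 234.]
 [487. 229.]
 [558. 225.]] [[559. 234.]
 [489. 239.]
 [418. 242.]] 139.65309115793988
origin [494.67654204 348.96386941] ex [-0.06126677 -0.99812143]
1.5707963267948966 [ 0.43366299  0.35222346  0.02059612  1.23916898  0.         -2.6466245 ]
-1.5707963267948966 [0.43366299 0.35222346 0.02059612 1.23916898 0.         0.49496815]
{'K': array([[325.1922621 ,   0.        , 276.54895224],
       [  0.        , 325.1922621 , 216.12675178],
       [  0.        ,   0.        ,   1.        ]]), 'position': array([418.74226161, 313.77904182, 442.99224918]), 'rotation': array([-0.28878755, -0.00224146,  1.50908231])}
2.2
```

View pics/w1.png

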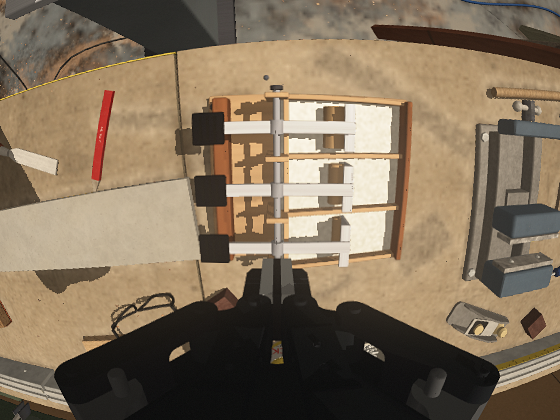

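Wrist view: the lanes run left to right, with paddles at (208,128), (211,190) and (214,248). Dowels are visible at (332,127) and (334,187), and the far lane's is thin or hidden. I'll zoom in.

```bash
python3 - <<'E'
import cv2
a=cv2.imread("pics/w1.png")[95:270,270:415]
cv2.imwrite("pics/w1c.png",cv2.resize(a,(497,600),interpolation=cv2.INTER_CUBIC))
E
```

```text
(no output)
```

View pics/w1c.png

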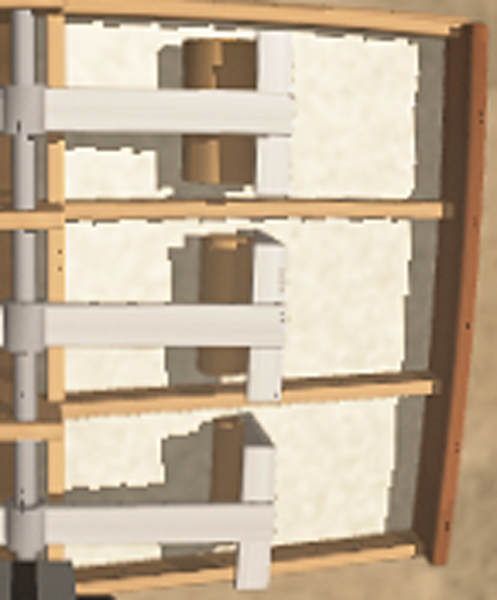

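From lane c (nearest the robot) to lane a, visible dowel widths are 73, 50 and 28 px, about 26, 18 and 10 mm. So c holds the thick dowel, b the middle and a the thin. I'll press c first.

```bash
cat >> h.py <<'E'
def press(x,y):
    from bench import bot
    bot.movel([x,y,200],max_speed=150); bot.movel([x,y,105],max_speed=100)
    f0=bot.get_state()['contact_force']
    hit=bot.movel([x,y,56],max_speed=30,threshold=11)
    s=bot.get_state();print("down",hit,s['tcp_pos'].round(1),(s['contact_force']-f0).round(1),s['t'])
E
python3 - <<'E'
import cv2
from h import *
from bench import bot
press(418.5,230)
bot.dwell(2)
s=bot.get_state();print(s['tcp_pos'].round(1),s['contact_force'].round(1),s['t'])
w=imaging.capture("side")[235:350,280:400]; v=imaging.capture("wrist")
cv2.imwrite("pics/p1.png",np.hstack([cv2.resize(w,(430,412)),v[:412,190:560]]))
E
```

```text
down True [418.9 230.3  56.8] [-1.4 -0.5  6.5] 6.0667
[419.  230.3  56.8] [0.  0.1 6.9] 8.0667
```

View pics/p1.png

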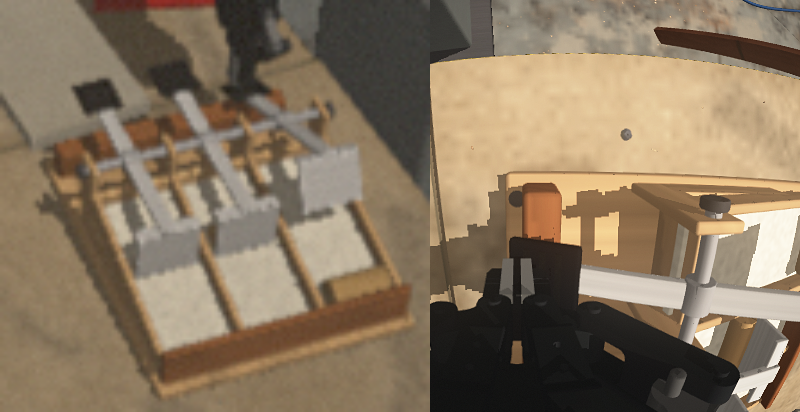

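The gate of lane c is up and the thick dowel lies at the lip (360,285 in the left half). Next I release this lever and press lane a.

```bash
python3 - <<'E'
import cv2
from h import *
from bench import bot
bot.movel([418.5,230,110],max_speed=60); bot.movel([418.5,230,200]); bot.dwell(0.5)
u=imaging.capture("side")[235:350,280:400]
press(557.5,222)
bot.dwell(2.5)
s=bot.get_state();print(s['tcp_pos'].round(1),s['contact_force'].round(1),s['t'])
w=imaging.capture("side")[235:350,280:400]
cv2.imwrite("pics/p2.png",np.hstack([cv2.resize(x,(400,383)) for x in (u,w)]))
E
```

```text
down False [557.9 222.2  56.7] [-1.7  1.   6.7] 14.4667
[557.9 222.2  56.6] [-0.7  1.4  7.1] 16.9667
```

View pics/p2.png

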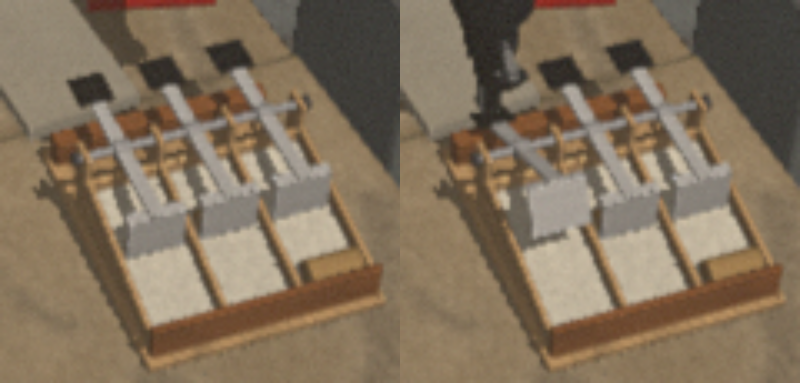

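Lane c's gate shut again and lane a's gate is up. The thin dowel isn't visible and may be hidden behind the lip, so I'll check from the scene and wrist cameras while still holding the paddle.

```bash
python3 - <<'E'
import cv2
from h import *
from bench import bot
s=imaging.capture("scene")[125:215,165:285]; v=imaging.capture("wrist")
cv2.imwrite("pics/p3.png",np.hstack([cv2.resize(s,(400,300),interpolation=cv2.INTER_CUBIC),cv2.resize(v,(400,300))]))
E
```

```text
(no output)
```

View pics/p3.png

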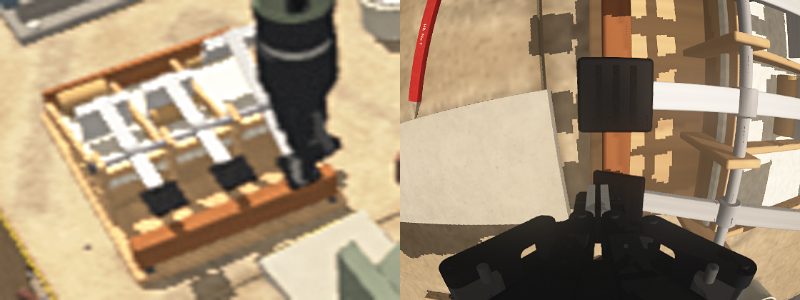

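The view is blocked. The paddle has been held long enough, so I'll release it and look at the pockets from above.

```bash
python3 - <<'E'
import cv2
from h import *
from bench import bot
bot.movel([557.5,222,110],max_speed=60); bot.movel([557.5,222,300])
bot.movel([570,370,300],max_speed=200); bot.dwell(0.3)
v=imaging.capture("wrist");print(bot.get_state()['t'])
cv2.imwrite("pics/p4.png",cv2.resize(v[60:360,140:540],(800,600),interpolation=cv2.INTER_CUBIC))
E
```

```text
20.825
```

View pics/p4.png

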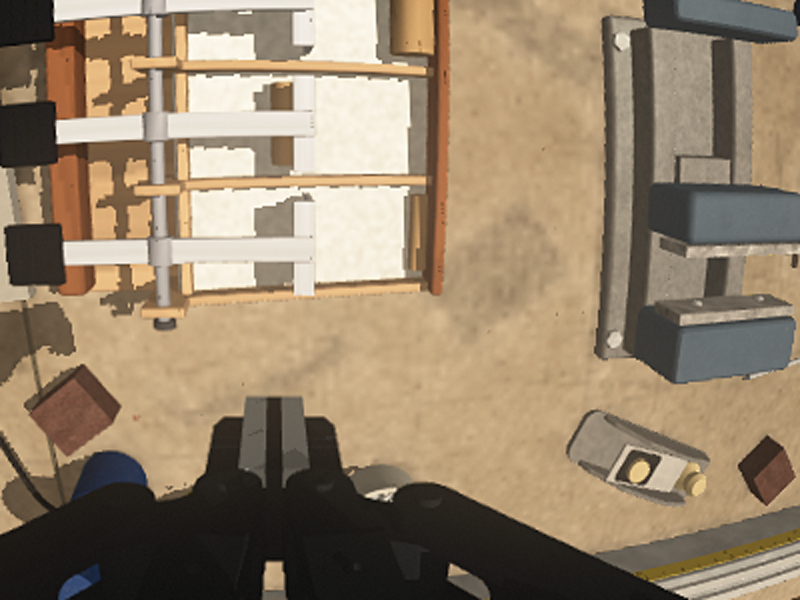

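The thick dowel (412,25) and the thin one (416,232) lie at the lip. The middle dowel (283,125) is still behind its gate, and all the gates are shut.

```bash
python3 -c "
from bench import bot
print(bot.sign_off())"
```

```text
the job is handed in; nothing more can be done
None
```

The job is done and handed in at about 21 s: the thick dowel, then the thin one, rolled down to the lip, the middle one is still behind its gate, and all three gates are shut.

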